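Slide a mounted photo into the scanner's reference corner

ROBOT

A 6-joint arm with a two-finger parallel gripper is mounted at the origin on the work surface. World frame = base frame: x ahead of the robot, y to its left, z up, the work surface at z = 0. Lengths are in m, angles in rad, forces in N, time in s.
With the tool pointing down it reaches from about 0.275 to 0.825 m from the base axis. Payload 4.9 kg.
Tool frame: the origin (TCP) lies midway between the tips of the shut fingers; the grasp point (between the pads) lies 19 mm behind it (grip_point_offset is the distance from the TCP to the grasp point, in m); z points along the fingers, x is the direction in which the jaws open and shut, and the axes are right-handed (so a half turn about z gives the same grasp; the last joint's range is limited). The gripper opens to 85 mm and grips with 20 to 120 N. Pads are 22 mm wide; open, the fingers measure 114 mm over their backs; the gripper's body (76 mm by 85 mm) begins 54 mm behind the grasp point. The pads swing forward as they close: fully open they stand 13 mm farther back than shut.
Start: joints at [1.084, 0.326, -0.193, 1.052, 0, 1.437], TCP at [0.19, 0.516, 0.231] pointing down, gripper open.
Joint ranges: [-2.65, 2.65], [-0.97, 1.79], [-1.3, 1.35], [-1.93, 2.1], [-1.47, 1.37], [-3.14, 3.14]. Speed limits (rad/s): [2.57, 2.57, 3.14, 3.14, 3.14, 3.14].

INTERFACE

Orientations are given as a rotation vector (axis times angle).
In Python, from cell import * gives the robot as it stands. Calls block until the motion is done:
- movep(position, orientation): joint-space move of the TCP to a pose.
- move_l(position, velocity=0.15, rot=None, until_force=None): straight line of the TCP; rot=None keeps the orientation; velocity is the mean speed in m/s. With until_force (N) it stops when the force on the tool has changed by that much, and returns True; else False.
- set_joints(angles): joint-space move.
- let_go() and grab(newtons=None): open the fingers fully, or close them until they stop; newtons is the grip in N (None keeps the last).
- sleep(seconds).
- ik(position, orientation): joint angles nearest the present ones, or None.
- get_state(): the state.
- grab_frame(name): name is "side" or "top" or "wrist"; returns a dict with "img" (384x512x3 uint8, red, green, blue), "fx", "fy", "cx", "cy" (pixels), "k1" (the pictures are not rectified: a ray, as slopes to the right and down, at radius r is drawn at 1 + k1 r^2 times it, then the intrinsics apply), "cam_to_world" (4x4, takes a point from camera to world coordinates); the wrist camera has in their place "T_tool_cam" (4x4, takes a point from camera to tool coordinates, whose origin is the TCP and whose axes are the tool frame's). Camera axes: x right, y down, z forward; pixel columns grow to the right and rows downward; lengths in m; the calibration is good to about 2 mm. A picture is of the moment at which its call begins: read the wrist's pose just before it. There is no depth.
A pose or a line that the arm cannot do raises MotionError and nothing moves.
- sign_off(): hands the job in, once; it reports no verdict.
Trained networks look in the newest picture that a camera, given by its name, has taken for a name from the list of things; names that differ only in an ending like _2 or _b are one class to them, and where a whole thing is asked for, a point or a joint stands for the part that bears it (a point fixed in the world has none). Each returns a list of dicts, best first, with "score" (0 to 1); they miss things now and then, are a little off and sometimes report something else, mostly with a low value. They report only what shows in the picture. A call takes as long as a camera call. They do not tell look-alikes from the thing itself.
- spot_in(camera, name): "centre" ([column, row] in pixels, amid what is visible of it).
- silhouettes(camera, name): "mask" (384x512 bool, what is visible of it) and "centre" ([column, row] in pixels, amid what is visible of it).
- tip_of(camera, name): "centre" ([column, row] in pixels: a listed point, or the origin of a listed thing).
The state is a dict: "clock": time; "q": joint angles; "joint_velocities": joint speeds; "tau": joint torques, N m; "position": TCP position; "eef_rot": TCP orientation; "contact_force": force on the tool from outside, world axes, zero at the start; "wrist_torque": the same for the moment, N m; "finger_gap": opening from 0.0 (shut) to 1.0 (fully open).
Only numpy, scipy, OpenCV 4.12 (cv2) and the standard library are available. Lean on these libraries where they do the work, as an engineer would, in place of code of your own. Each camera call takes 0.05 s, during which the arm holds its last target. There are 200 camera calls.

TASK

A photo mounted on a wooden block lies face down and crooked on the glass of the open scanner. Keeping its long side along the long side of the glass, push it across the glass with your fingertips into the corner marked by the white arrow, until two of its edges lie flush against the two raised rims that meet there. Do not pick it up or tip it, do not press hard on it or on the glass, do not bump the open lid, and leave the things around where they stand.

Things in the scene. Friction and masses are not known exactly. Their poses are not given: they have to be found in the camera images.
- scanner: Flatbed scanner, black casing, fixed, placed and turned differently each time. Origin on the table under the centre of the glass; z up; at yaw 0 its +x points away from the robot, +y to the robot's left. Casing: x -140 to 140 mm, y -215 (hinge end, open lid) to 270 mm (control end). The bezel around the glass is 70 mm above the table; its upright inner edges, 4 mm above the glass, are the rims.
- glass: The scanner's glass, dark below, upper face 66 mm above the table. Same frame as scanner (origin on the table under its centre). It is bounded by the rims: far rim at x = +108 mm, near rim x = -108 mm, hinge-end rim y = -148.5 mm, control-end rim y = +148.5 mm.
- ref_corner (a point): The reference corner, where the far rim (x = +108 mm) and the hinge-end rim (y = -148.5 mm) of the scanner meet, at the height of the glass, 66 mm above the table. A white arrow on the bezel points at it. Its axes are the scanner's.
- scanner_lid: The scanner's lid, fixed open at the hinge end: black, white mat facing the glass, 276 mm wide, 400 mm high, leaning 12 degrees away from the glass; its foot is about 45 mm beyond the hinge-end rim, its top about 490 mm above the table. Same frame as scanner.
- photo: The photo: a print glued on a plywood block, 100 mm (its x) by 150 mm (its y), 15 mm thick, 0.12 to 0.23 kg, face down on the glass, light wooden back up. Origin: centre of the underside; z up. Starts turned up to 0.4 rad from the scanner's axes. When home: x = +58 mm, y = -73.5 mm in the scanner's frame, axes parallel to the scanner's. A sideways push of 1 N slides it.
- loupe: Black magnifying loupe with a clear foot, 41 mm across, 42 mm tall, standing on the scanner's control end. Origin: centre of the underside.
- film_can: White film can with a grey cap, 34 mm across, 50 mm tall, standing on the scanner's control end. Origin: centre of the underside.
- film_can2: White film can with a grey cap, 34 mm across, 50 mm tall, standing on the table. Origin: centre of the underside.
- lens: Black enlarging lens with a steel ring, 54 mm across, 46 mm tall, standing on the table. Origin: centre of the underside.
- blower: Red rubber air blower with a black nozzle pointing up, 58 mm across, 115 mm tall, standing on the table. Origin: centre of the underside.
- brush: Dust brush, 170 mm long along its x, lying on the table to the left, near the robot. Origin: on its underside, near its middle.
- tongs: Red print tongs, 210 mm long along their x, 9 mm thick, lying flat on the table. Origin: underside, at mid-length.
- done_stack: Stack of three finished block photos, picture side up, each 100 by 150 mm, 47 mm high in all, on the table to the left. Origin: centre of the underside.
Not all that is in view belongs to the job. Several things have the shape of the photo; the one meant has the colours described above.

How it is judged:
By the outcome, as a careful person would: the job done as asked, in the order asked, and still so for the second after the job is handed in, with the robot touching nothing.
It also fails if it takes over 64 s, if anything falls off the work surface, if the arm or the gripper's body presses on something with over 40 N, if the wrist force passes 120 N, or if a joint passes its speed limit or range.

## Working session

There is one attempt and no reset: what is moved stays moved. The work goes in short steps, each a Python script; the robot and the scene stay as the last script left them, time stands still between calls to the robot, and variables do not carry over. Pictures are saved under pics/ and viewed, about 8 in all and at most 12, crops included, and the job is handed in when it is done.

```bash
mkdir -p pics; ls
cat > h.py <<'E'
from cell import *
import numpy as np, cv2
from scipy.spatial.transform import Rotation as R
def snap(n,f=None):
    s=get_state(); fr=grab_frame(n)
    if 'cam_to_world' in fr: T=np.array(fr['cam_to_world'])
    else:
        W=np.eye(4); W[:3,:3]=R.from_rotvec(s['eef_rot']).as_matrix(); W[:3,3]=s['position']; T=W@np.array(fr['T_tool_cam'])
    fr['T']=T
    if f: cv2.imwrite('pics/'+f,fr['img'][:,:,::-1])
    return fr
def K(fr): return np.array([[fr['fx'],0,fr['cx']],[0,fr['fy'],fr['cy']],[0,0,1.]])
def D(fr): return np.array([fr['k1'],0,0,0,0.])
def toworld(fr,px,z):
    p=cv2.undistortPoints(np.array(px,float).reshape(-1,1,2),K(fr),D(fr)).reshape(-1,2)
    d=np.c_[p,np.ones(len(p))]@fr['T'][:3,:3].T; o=fr['T'][:3,3]
    return o+d*((z-o[2])/d[:,2])[:,None]
def topix(fr,P):
    Ti=np.linalg.inv(fr['T']); c=np.array(P,float).reshape(-1,3)@Ti[:3,:3].T+Ti[:3,3]
    return cv2.projectPoints(c,np.zeros(3),np.zeros(3),K(fr),D(fr))[0].reshape(-1,2)
E
python3 - <<'E'
from h import *
a=snap('top','top0.png')
for n in ['photo','scanner','ref_corner','glass','scanner_lid','loupe','film_can','done_stack']:
    for d in (tip_of('top',n) )[:4]: print(n,np.round(d['centre'],1),round(d['score'],2))
for d in silhouettes('top','photo'): 
    m=d['mask'].astype(np.uint8); print('photo mask',d['score'],m.sum(),d['centre'],cv2.minAreaRect(cv2.findNonZero(m)))
b=snap('side','side0.png')
for f in(a,b): print(f['T'].round(3),f['fx'],f['k1'])
print(get_state())
E
```

```text
pics
photo [246.9 172.1] 0.92
photo [182.2 251.9] 0.74
photo [305.  253.8] 0.68
scanner [245.  171.6] 0.66
ref_corner [285.2 137.8] 0.77
glass [241.2 171.4] 0.72
glass [134.9 260.4] 0.2
scanner_lid [105.7 203.6] 0.74
loupe [176.8 192.7] 0.55
film_can [351.1 256.4] 0.57
done_stack [101.7 157.6] 0.56
photo mask 0.7 1261 [179.7, 254.8] ((180.98069763183594, 254.78109741210938), (29.48048210144043, 43.696624755859375), 58.392494201660156)
photo mask 0.69 1204 [307.6, 255.0] ((308.20001220703125, 253.1000213623047), (29.06888198852539, 42.0380744934082), 26.56505012512207)
[[-0.022 -0.995  0.096  0.324]
 [-1.     0.02  -0.018 -0.025]
 [ 0.016 -0.096 -0.995  1.706]
 [ 0.     0.     0.     1.   ]] 487.46415765633793 -0.09982579310381957
[[ 0.082 -0.779  0.622 -0.439]
 [-0.997 -0.073  0.039 -0.11 ]
 [ 0.015 -0.623 -0.782  1.218]
 [ 0.     0.     0.     1.   ]] 491.03963226448883 -0.20809428316107462
{'clock': 0.55, 'q': array([ 1.08379673e+00,  3.26196422e-01, -1.92607105e-01,  1.05202295e+00,
       -2.48669657e-06,  1.43658244e+00]), 'joint_velocities': array([-7.45540415e-04, -7.42932315e-05, -4.49931487e-04, -3.80620549e-04,
       -2.44753322e-04, -1.64329260e-03]), 'tau': array([-1.08469270e-03, -4.43027365e+01,  2.62597400e+01,  2.03749485e-03,
       -1.42544686e-04, -9.22636900e-08]), 'position': array([0.1900311 , 0.5161318 , 0.23128008]), 'eef_rot': array([ 2.57677596e+00,  1.79714484e+00, -4.03306127e-05]), 'contact_force': array([ 0.33099926, -0.40192702,  1.04404672]), 'wrist_torque': array([ 0.01618765, -0.02365484, -0.01376942]), 'finger_gap': 1.0058040707510598}
```

Run:
```python
import cv2
a=cv2.imread('pics/top0.png')[70:320,60:400]; cv2.imwrite('pics/top0c.png',cv2.resize(a,None,fx=2.3,fy=2.3,interpolation=cv2.INTER_CUBIC))
```

```text
(no output)
```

View pics/top0c.png

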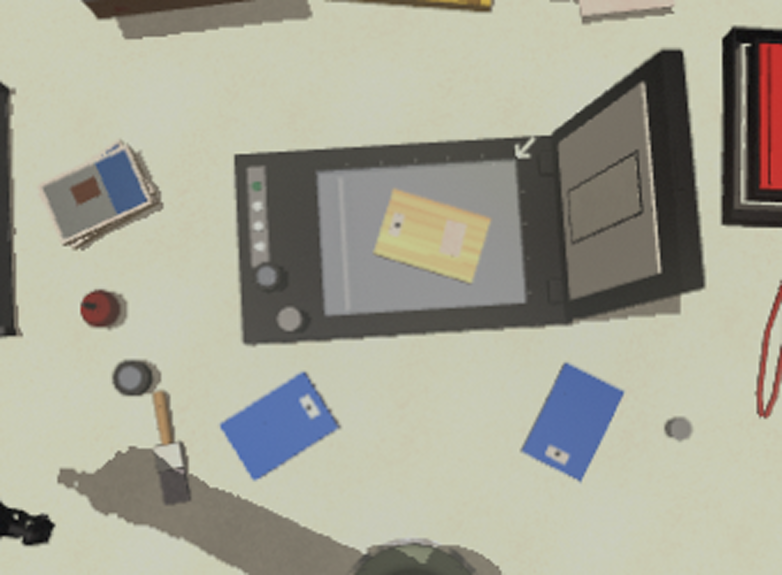

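View pics/side0.png

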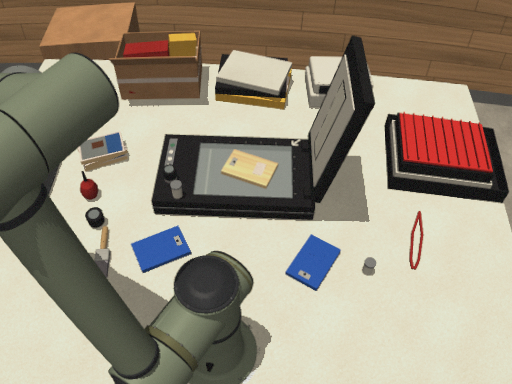

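Top view (x up, y left). What could be taken for the photo: the wooden-back block on the glass, full-image (248,172); blue blocks at (182,253) and (308,253); the done stack at (103,157). I choose the light wooden one on the glass. Arrow's corner is at about (285,138). Next, a closer wrist view.

Run:
```python
from h import *
a=snap('top')
c=np.array([[317,170],[516,160],[526,302],[324,315]])/2.3+[60,70]
w=toworld(a,c,.068); print(w.round(3))
print(np.linalg.norm(np.diff(np.r_[w,w[:1]],axis=0),axis=1), w.mean(0))
ph=toworld(a,np.array([[393,189],[490,216],[472,282],[374,253]])/2.3+[60,70],.081);print(ph.round(3))
print(a['T'][:3,3])
fr=grab_frame('wrist');print(np.array(fr['T_tool_cam']).round(3),fr['fx'],fr['k1'])
yaw=np.arctan2(*(w[0]-w[1])[[1,0]])-np.pi/2; print('yaw',yaw)
g=w.mean(0)
for ya in (yaw,yaw+np.pi/2,yaw-np.pi/2,yaw+np.pi):
  r=(R.from_euler('z',ya)*R.from_euler('x',np.pi)).as_rotvec()
  for z in(.3,.4,.45): print(ya,z,ik([g[0]-.03,g[1],z],r))
```

```text
[[ 0.664  0.129  0.068]
 [ 0.674 -0.167  0.068]
 [ 0.461 -0.176  0.068]
 [ 0.448  0.12   0.068]]
[0.2961807  0.21257239 0.2968444  0.21607942] [ 0.56193469 -0.02368584  0.068     ]
[[ 0.631  0.016  0.081]
 [ 0.588 -0.126  0.081]
 [ 0.491 -0.097  0.081]
 [ 0.537  0.045  0.081]]
[ 0.32358059 -0.02520934  1.70606794]
[[ 1.     0.    -0.001  0.   ]
 [ 0.     0.944  0.329 -0.085]
 [ 0.001 -0.329  0.944 -0.142]
 [ 0.     0.     0.     1.   ]] 287.95878846112873 -0.05136831947936656
yaw 0.032370080848201255
0.032370080848201255 0.3 [-1.83168209e-01  2.57242343e-01 -1.11181204e-01  1.20237278e+00
 -4.44089210e-16  1.35525804e+00]
0.032370080848201255 0.4 [-1.83168209e-01  2.42807878e-01  1.18468179e-01  1.44645663e+00
 -4.44089210e-16  1.35525804e+00]
0.032370080848201255 0.45 [-1.83168209e-01  2.54543503e-01  2.58467339e-01  1.57472016e+00
 -4.44089210e-16  1.35525804e+00]
1.6031664076430978 0.3 [-0.18316821  0.25724234 -0.1111812   1.20237278  0.         -0.21553829]
1.6031664076430978 0.4 [-0.18316821  0.24280788  0.11846818  1.44645663  0.         -0.21553829]
1.6031664076430978 0.45 [-0.18316821  0.2545435   0.25846734  1.57472016  0.         -0.21553829]
-1.5384262459466953 0.3 [-0.18316821  0.25724234 -0.1111812   1.20237278  0.          2.92605436]
-1.5384262459466953 0.4 [-0.18316821  0.24280788  0.11846818  1.44645663  0.          2.92605436]
-1.5384262459466953 0.45 [-0.18316821  0.2545435   0.25846734  1.57472016  0.          2.92605436]
3.1739627344379944 0.3 [-0.18316821  0.25724234 -0.1111812   1.20237278  0.         -1.78633462]
3.1739627344379944 0.4 [-0.18316821  0.24280788  0.11846818  1.44645663  0.         -1.78633462]
3.1739627344379944 0.45 [-0.18316821  0.2545435   0.25846734  1.57472016  0.         -1.78633462]
```

Run:
```python
from h import *
r=(R.from_euler('z',.032+np.pi/2)*R.from_euler('x',np.pi)).as_rotvec()
movep([.63,-.03,.33],r); sleep(.3)
s=get_state();print(s['clock'],s['position'],s['contact_force'])
w=snap('wrist','w1.png')
np.savez('w1.npz',**{k:v for k,v in w.items()})
for n in ['photo','ref_corner','glass']:
    for d in tip_of('wrist',n)[:3]: print(n,np.round(d['centre'],1),round(d['score'],2),toworld(w,d['centre'],.066).round(3))
```

```text
3.4583 [ 0.62998621 -0.02956322  0.32998424] [ 0.11457709 -0.79778142 -0.35847235]
photo [245.3 103.8] 0.84 [[ 0.559 -0.047  0.066]]
ref_corner [158.8 182.4] 0.86 [[ 0.675 -0.173  0.066]]
glass [159.4 181.6] 0.75 [[ 0.674 -0.172  0.066]]
```

View pics/w1.png

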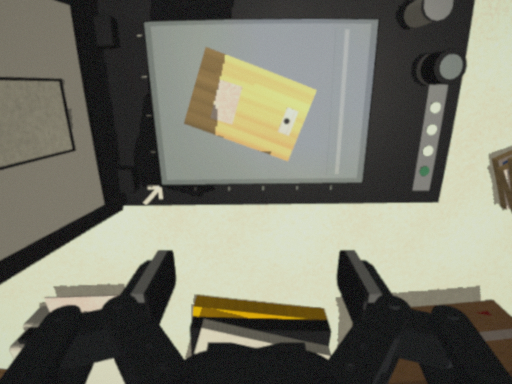

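The wrist view shows the wooden-backed photo on the glass at (250,105), the glass's corners at about (145,23), (377,19), (362,183) and the arrow's corner (159,186). The choice is confirmed. Next I fit the rims and the photo.

```bash
cat >> h.py <<'E'
from scipy.optimize import least_squares
def edgefit(fr,guess,hx,hy,z,mode,half=.010):
    # refine rectangle pose (x,y,yaw) in world: search strongest gradient along edge normals
    g=cv2.GaussianBlur(fr['img'],(3,3),0).astype(np.float32); ex=guess.copy()
    def world(p,l): c,s=np.cos(p[2]),np.sin(p[2]); return np.c_[p[0]+c*l[:,0]-s*l[:,1],p[1]+s*l[:,0]+c*l[:,1],np.full(len(l),z)]
    for it in range(3):
        L=[];N=[]
        t=np.linspace(-.85,.85,25)
        for sx in(-1,1): L+= [(sx*hx,k*hy) for k in t]; N+=[(sx,0)]*25
        for sy in(-1,1): L+= [(k*hx,sy*hy) for k in t]; N+=[(0,sy)]*25
        L=np.array(L);N=np.array(N,float); o=np.linspace(-half,half,41)
        prof=np.zeros((100,41,3))
        for i,d in enumerate(o):
            px=topix(fr,world(ex,L+N*d)).astype(np.float32).reshape(-1,1,2)
            prof[:,i]=cv2.remap(g,px,None,cv2.INTER_LINEAR,borderMode=cv2.BORDER_REPLICATE)[:,0]
        if mode=='photo': v=prof[:,:,2]-prof[:,:,0]   # bluish outside, yellow inside
        else: v=prof.sum(2)
        gr=np.abs(v[:,4:]-v[:,:-4]); off=o[2:-2][gr.argmax(1)]; ok=gr.max(1)>25
        pts=world(ex,L+N*off[:,None])
        def res(p):
            c,s=np.cos(p[2]),np.sin(p[2]); d=pts[:,:2]-p[:2]; q=np.c_[c*d[:,0]+s*d[:,1],-s*d[:,0]+c*d[:,1]]
            return ((q-L)*N).sum(1)[ok]
        ex=least_squares(res,ex,loss='soft_l1',f_scale=.001).x
    rr=res(ex); e=np.array([np.median(off[i*25:(i+1)*25]) for i in range(4)])
    return ex,np.median(np.abs(rr)),e,ok.sum()
def rel(sc,p): 
    d=np.array(p[:2])-sc[:2]; c,s=np.cos(sc[2]),np.sin(sc[2]); return np.array([c*d[0]+s*d[1],-s*d[0]+c*d[1],p[2]-sc[2]])
E
python3 - <<'E'
from h import *
w=dict(np.load('w1.npz'))
c=toworld(w,[[145,23],[377,19],[362,183],[159,186]],.066);print(c.round(4))
sc,m,e,n=edgefit(w,np.array([.562,-.024,.032]),.108,.1485,.066,'glass'); print(sc,m,e,n)
q=toworld(w,[[206,48],[315,91],[289,159],[185,123]],.081);print(q.round(3))
g=np.r_[q.mean(0)[:2],-.29]
ph,m,e,n=edgefit(w,g,.05,.075,.081,'photo',.012); print(ph,m,e,n,rel(sc,ph))
im=w['img'][:,:,::-1].copy()
def rect(p,hx,hy,z):
    l=np.array([[-hx,-hy],[hx,-hy],[hx,hy],[-hx,hy]]); c,s=np.cos(p[2]),np.sin(p[2]); return topix(w,np.c_[l@np.array([[c,s],[-s,c]])+p[:2],np.full(4,z)])
im=cv2.resize(im,None,fx=3,fy=3)
for r in(rect(sc,.108,.1485,.066),rect(ph,.05,.075,.081)): cv2.polylines(im,[(r*3+1).astype(int)],True,(0,0,255),1)
cv2.imwrite('pics/w1o.png',im[0:600,400:1200])
np.save('sc.npy',sc)
a=snap('top'); print('top',edgefit(a,np.array([.562,-.024,.032]),.108,.1485,.066,'glass'),edgefit(a,ph,.05,.075,.081,'photo',.012))
E
```

```text
[[ 0.4633 -0.1759  0.066 ]
 [ 0.4489  0.1174  0.066 ]
 [ 0.6659  0.129   0.066 ]
 [ 0.6805 -0.1727  0.066 ]]
[ 0.56321489 -0.02493582  0.04351535] 5.7692660111546834e-05 [0. 0. 0. 0.] 100
[[ 0.493 -0.096  0.081]
 [ 0.54   0.044  0.081]
 [ 0.63   0.016  0.081]
 [ 0.586 -0.126  0.081]]
[ 0.56194217 -0.04136438 -0.319885  ] 4.897044972462794e-05 [0. 0. 0. 0.] 100 [-0.00198618 -0.01635764 -0.36340035]
top (array([ 0.56266005, -0.02183527,  0.0398256 ]), np.float64(0.0006108013433755999), array([-0.001,  0.   ,  0.   ,  0.   ]), np.int64(68)) (array([ 0.56194217, -0.04136438, -0.319885  ]), np.float64(nan), array([ 0.0006, -0.0006, -0.0024, -0.0042]), np.int64(0))
  return _methods._mean(a, axis=axis, dtype=dtype,
  ret = ret.dtype.type(ret / rcount)
```

View pics/w1o.png

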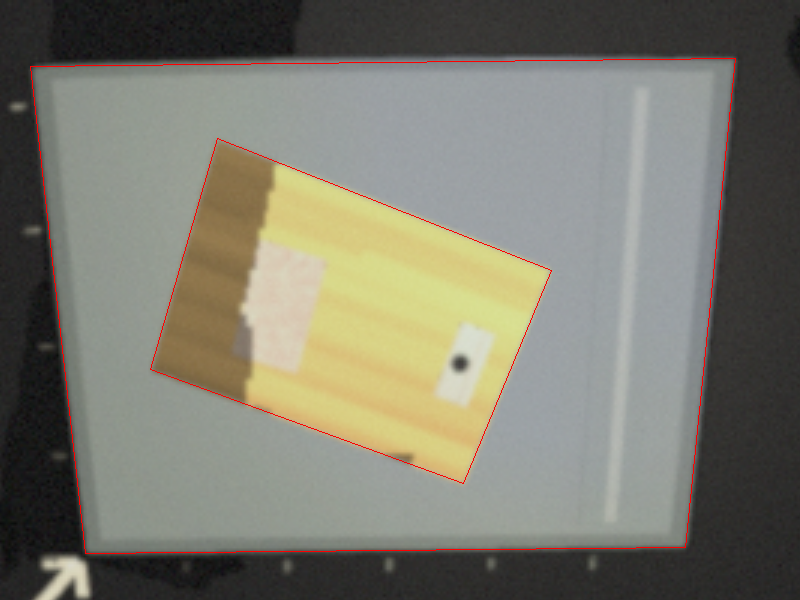

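The overlay fits: the rims and the photo edges coincide (the brown part is gripper shadow). Photo is at (-2, -16) mm, -0.363 rad in the scanner frame. I push +x with both open fingers on the near long edge, which squares it up.

```bash
cat >> h.py <<'E'
def S(sc,x,y,z): c,s=np.cos(sc[2]),np.sin(sc[2]); return [sc[0]+c*x-s*y,sc[1]+s*x+c*y,z]
def rot(sc,a): return (R.from_euler('z',sc[2]+a)*R.from_euler('x',np.pi)).as_rotvec()
def look(sc,f,g,x=.067,y=-.005):
    movep(S(sc,x,y,.33),rot(sc,np.pi/2)); sleep(.3); w=snap('wrist',f)
    s2=edgefit(w,sc,.108,.1485,.066,'glass',.006); 
    p=edgefit(w,np.r_[S(sc,g[0],g[1],0)[:2],sc[2]+g[2]],.05,.075,.081,'photo',.02)
    print('scanner now',s2[0].round(4),'photo fit',p[1:],'rel mm',(rel(s2[0],p[0])*[1e3,1e3,1]).round(3)); return w,s2[0],p[0]
def st(t): s=get_state(); print(t,round(s['clock'],2),'tcp rel',(rel(np.load('sc.npy'),s['position'])[:2]*1e3).round(1),'z',s['position'][2].round(4),'F',s['contact_force'].round(1))
E
python3 - <<'E'
from h import *
sc=np.load('sc.npy'); r=rot(sc,np.pi/2)
movep(S(sc,-.092,-.010,.15),r); st('above')
print(move_l(S(sc,-.092,-.010,.059),.06,until_force=3)); st('down')
print(move_l(S(sc,-.018,-.010,.059),.04,until_force=5)); st('pushed')
move_l(S(sc,-.03,-.010,.059),.06); move_l(S(sc,-.03,-.010,.15),.15)
w,_,p=look(sc,'w2.png',[.043,-.02,0]); st('end')
E
```

```text
above 4.66 tcp rel [-90.1 -10.5] z 0.1511 F [-0.5 -0.   0.5]
False
down 6.33 tcp rel [-91.7 -10.1] z 0.0593 F [-1.  -0.6 -0.1]
False
pushed 8.32 tcp rel [-18. -10.] z 0.059 F [-0.8 -0.4 -0.6]
scanner now [ 0.5632 -0.025   0.0435] photo fit (np.float64(1.895505419861887e-05), array([0., 0., 0., 0.]), np.int64(100)) rel mm [ 4.2771e+01 -6.0340e+00 -2.0000e-03]
end 10.62 tcp rel [66.5 -5. ] z 0.3293 F [ 0.2 -0.1 -0.6]
```

View pics/w2.png

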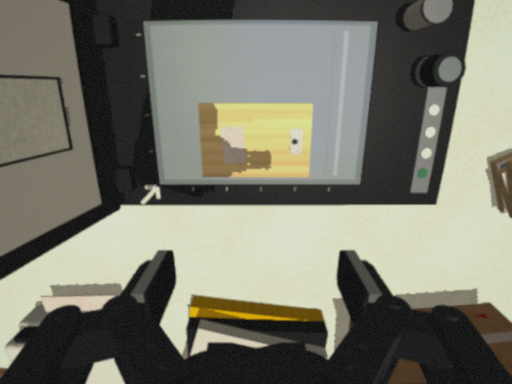

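The photo is now square at (42.8, -6.0) mm, -0.002 rad, clear of the far rim. Next I slide it -y with shut fingers on the control-end edge, then seat it gently against both rims.

Run:
```python
from h import *
sc=np.load('sc.npy'); r=rot(sc,0)
grab(20)
movep(S(sc,.043,.095,.17),r); st('above')
print(move_l(S(sc,.043,.095,.072),.07,until_force=3)); st('down')
print(move_l(S(sc,.043,.0165,.072),.04,until_force=5)); st('pushed')
move_l(S(sc,.043,.03,.072),.08); move_l(S(sc,.043,.03,.15),.15)
w,_,p=look(sc,'w3.png',[.043,-.07,0]); st('end')
```

```text
above 12.91 tcp rel [43.4 94.8] z 0.1704 F [-0.7  0.6 -0.3]
False
down 14.46 tcp rel [43.4 95. ] z 0.0725 F [ 0.2 -0.   1.2]
False
pushed 16.57 tcp rel [43.1 16.6] z 0.0721 F [ 0.4 -0.4 -0.3]
scanner now [ 0.5633 -0.0253  0.0416] photo fit (np.float64(4.2942858481966745e-05), array([0., 0., 0., 0.]), np.int64(100)) rel mm [ 42.624 -69.543  -0.   ]
end 19.35 tcp rel [66.9 -4.9] z 0.3298 F [-0.6 -0.6 -0. ]
```

Run:
```python
from h import *
sc=np.load('sc.npy')
let_go(); r=rot(sc,np.pi/2)
movep(S(sc,-.035,-.07,.15),r); move_l(S(sc,-.035,-.07,.059),.08,until_force=3); st('down')
print(move_l(S(sc,-.008,-.07,.059),.04,until_force=5)); st('near')
print(move_l(S(sc,.001,-.07,.059),.01,until_force=3)); st('rim x')
move_l(S(sc,-.03,-.07,.059),.08); move_l(S(sc,-.03,-.07,.15),.15)
grab(20); r=rot(sc,0)
movep(S(sc,.058,.04,.15),r); move_l(S(sc,.058,.04,.072),.08,until_force=3); st('down')
print(move_l(S(sc,.058,.018,.072),.04,until_force=5)); st('near')
print(move_l(S(sc,.058,.007,.072),.01,until_force=3)); st('rim y')
move_l(S(sc,.058,.03,.072),.08); move_l(S(sc,.058,.03,.15),.15)
w,_,p=look(sc,'w4.png',[.058,-.0735,0]); st('end')
c=cv2.resize(w['img'][80:205,110:330,::-1],None,fx=3.6,fy=3.6,interpolation=cv2.INTER_CUBIC); cv2.imwrite('pics/w4c.png',c)
```

```text
down 22.3 tcp rel [-34.5 -70.1] z 0.0595 F [ 0.2 -0.4  0.6]
False
near 23.12 tcp rel [ -8.1 -69.9] z 0.0589 F [-0.  -0.1  0.1]
True
rim x 23.73 tcp rel [ -3.5 -69.8] z 0.0584 F [-0.7 -0.4 -0.4]
down 28.43 tcp rel [58.5 39.9] z 0.0726 F [-0.1  0.3  0.5]
False
near 29.12 tcp rel [58.  17.9] z 0.072 F [-0.1  0.6  0.4]
True
rim y 29.78 tcp rel [57.5 13. ] z 0.0715 F [0.1 0.6 0.6]
scanner now [ 0.5638 -0.0253  0.0441] photo fit (np.float64(0.0004991686662542578), array([0.001, 0.   , 0.   , 0.001]), np.int64(100)) rel mm [ 5.6982e+01 -7.2826e+01 -1.0000e-03]
end 32.6 tcp rel [67.  -4.9] z 0.3298 F [-0.   0.7  0.6]
```

View pics/w4c.png

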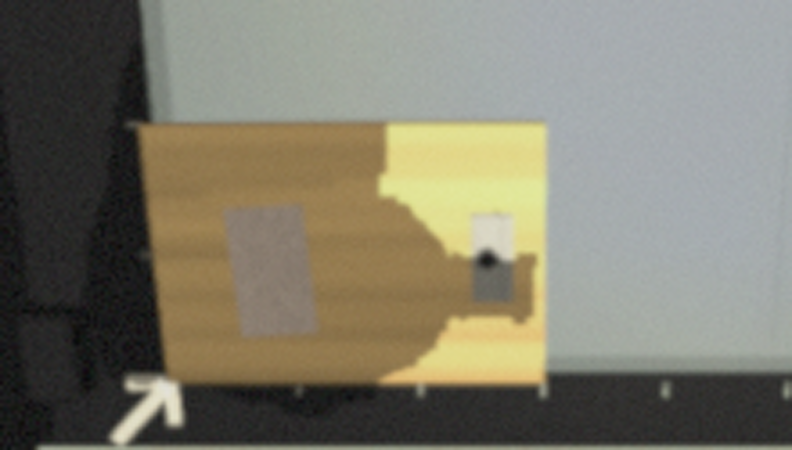

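Nearly seated: image shows the far edge over the far rim and the left edge at the hinge rim. The stops are 0.4–0.7 mm short of nominal, so I repeat both nudges with a slightly higher threshold, to tell real contact from a premature trigger.

Run:
```python
from h import *
sc=np.load('sc.npy')
r=rot(sc,0)
movep(S(sc,.058,.03,.13),r); move_l(S(sc,.058,.03,.072),.08,until_force=3)
move_l(S(sc,.058,.018,.072),.04)
print(move_l(S(sc,.058,.007,.072),.008,until_force=6)); st('rim y')
move_l(S(sc,.058,.03,.072),.08); move_l(S(sc,.058,.03,.13),.15)
let_go(); r=rot(sc,np.pi/2)
movep(S(sc,-.025,-.07,.13),r); move_l(S(sc,-.025,-.07,.059),.08,until_force=3)
move_l(S(sc,-.009,-.07,.059),.04)
print(move_l(S(sc,.003,-.07,.059),.008,until_force=6)); st('rim x')
move_l(S(sc,-.025,-.07,.059),.08); move_l(S(sc,-.025,-.07,.15),.15)
w,_,p=look(sc,'w5.png',[.058,-.0735,0]); st('end')
p=edgefit(w,np.r_[S(sc,.058,-.0735,0)[:2],sc[2]],.05,.075,.081,'photo',.006)
print('with stored sc',(rel(sc,p[0])*[1e3,1e3,1]).round(3),p[1:])
c=cv2.resize(w['img'][10:210,80:480,::-1],None,fx=2,fy=2,interpolation=cv2.INTER_CUBIC); cv2.imwrite('pics/w5c.png',c)
```

```text
True
rim y 36.23 tcp rel [57.6 13. ] z 0.0716 F [ 0.7  0.4 -0.9]
True
rim x 42.0 tcp rel [ -3.5 -69.7] z 0.0582 F [ 0.1 -0.5 -1.3]
scanner now [ 0.5635 -0.0252  0.0457] photo fit (np.float64(0.0003479043095525568), array([0.   , 0.001, 0.   , 0.   ]), np.int64(100)) rel mm [ 5.7689e+01 -7.3360e+01 -1.0000e-03]
end 44.38 tcp rel [66.6 -5.4] z 0.3293 F [ 0.  -0.1 -0. ]
with stored sc [ 5.8984e+01 -7.2914e+01  1.0000e-02] (np.float64(0.00013292976099076037), array([0.0012, 0.    , 0.0009, 0.    ]), np.int64(27))
```

View pics/w5c.png

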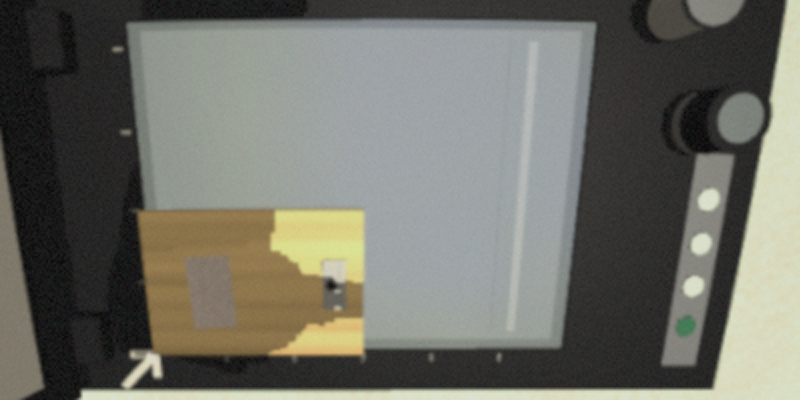

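The stops repeat at the same place (13.0 and -3.5 mm) with twice the force threshold, so both are real rim contacts. The loupe and can by the glass look unmoved.

Run:
```python
from h import *
sign_off()
```

```text
the job is handed in; nothing more can be done
```

I slid the photo into the arrow's corner and handed the job in at about 44 s of the 64 s allowed. Two open fingers on its near long side squared it up. Shut fingers then moved it toward the hinge end, and I seated it gently against both rims with a force stop on each push.

**Contact:** I nudged it against each rim twice, stopping at 3 N and then 6 N. It stopped at the same place both times to 0.1 mm (y 13.0 mm, x -3.5 mm), so I take both stops as real rim contact.

**Position:** The last picture puts it at x 57.7 mm, y -73.4 mm, turned -0.001 rad; home is 58, -73.5 and 0. The final image shows both edges on the rims.

**Checks that disagreed:**
- **After the first seating:** the picture read 57.0 / -72.8 mm, about 1 mm off home, which is why I repeated the nudges.
- **Final refit:** a refit using the first scanner pose gave 59.0 / -72.9 mm and 0.010 rad. It used only 27 of 100 edge points, because much of the photo was in the gripper's shadow, so I gave it little weight.

**Other things:** The loupe and the film can on the scanner look unmoved. I did not look again at the things on the table, but the arm worked only above the scanner after the first approach.

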